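# Stow the urgent samples first

### The arm

A 7-joint arm with a two-finger parallel gripper is mounted at the origin on the work surface. World frame = base frame: x ahead of the robot, y to its left, z up, the work surface at z = 0. Lengths are in m, angles in rad, forces in N, time in s.
With the tool pointing down it reaches from about 0.35 to 0.9 m from the base axis. Payload 8.1 kg.
Tool frame: the origin (TCP) lies on the centre line of the jaws, within the pads' length; the fingertips stand 11 mm ahead of it and the grasp point (between the pads) lies 8 mm behind it; z points along the fingers, y is the line along which they close (so a half turn about z gives the same grasp; the last joint's range is limited). The gripper opens to 85 mm and grips with 20 to 120 N. Pads are 22 mm wide; open, the fingers measure 114 mm over their backs; the gripper's body (76 mm by 85 mm) begins 54 mm behind the grasp point. The pads swing forward as they close: fully open they stand 13 mm farther back than shut.
Start: joints at [1.134, 0.434, 0.025, 1.573, -0.012, 1.134, -0.075], TCP at [0.205, -0.591, 0.242] pointing down, gripper open.
Joint ranges: [-2.62, 2.62], [-0.44, 2.09], [-1.27, 1.32], [0.08, 2.57], [-1.32, 4.46], [0.12, 2], [-2.74, 2.74]. Speed limits (rad/s): [2.22, 2.22, 3.01, 3.01, 3.14, 3.14, 3.14].

### API

Orientations are given as a rotation vector (axis times angle).
In Python, from workcell import monitor, camera, job gives the robot as it stands.
- The arm moves only by the tool step_arm, never from a script. Its argument "series" is a list of rows, each an object of numbers: "x", "y", "z": the shift along the tool's x, y, z in cm; "ax", "ay", "az": the turn, a rotation vector about the tool's x, y, z in degrees; "jaw": the closure, from -1 (fully open) to 1 (shut). In form: [{"x": .., "y": .., "z": .., "ax": .., "ay": .., "az": .., "jaw": ..}, ...]. A call has 1 to 20 rows; each row shifts and turns the commanded pose from where the row before left it, along the tool's axes as they then stand; what a row does not reach is not made up. A row lasts 1/8 s, in which the tool goes at most 62.5 mm and 10.7 degrees, less where a joint would pass 70% of its speed; a pose out of reach is approached as far as the arm can. A call is refused whole if a number of a shift passes 6.25 or a number of a turn 10.7, either way. A call with a gripper value outside its range is refused whole. The fingers move at their own pace and stop on an object; the grip force is fixed at half the most. Time passes only in rows, so rows that do not move let the fingers close. It gives the time, the measured TCP pose, the force and the opening at its end, in the units of the state.
- monitor.get_state(): the state, without advancing time (a new reading comes with each control period).
- camera(name): name is "scene" or "top" or "wrist"; returns a dict with "image" (480x640x3 uint8, red, green, blue), "depth" (480x640 float32, m along the optical axis (not along the pixel's ray), 0 where there is no reading), "fx", "fy", "cx", "cy" (pixels), "R" (3x3) and "t" (3): a world point X has camera coordinates R X + t. Camera axes: x right, y down, z forward; pixel columns grow to the right and rows downward; lengths in m; the calibration is good to about 2 mm. A picture is of the moment at which its call begins.
- job.sign_off(): hands the job in, once; it reports no verdict.
The state is a dict: "time_s": time; "joint_pos": joint angles; "qd": joint speeds; "joint_efforts": joint torques, N m; "ee_pos": TCP position; "eef_rot": TCP orientation; "contact_force": force on the tool from outside, world axes, zero at the start; "torque": the same for the moment, N m; "finger_gap": finger opening in m.
Only numpy, scipy, OpenCV 4.12 (cv2) and the standard library are available. Lean on these libraries where they do the work, as an engineer would, in place of code of your own. Each camera call takes 0.05 s, during which the arm holds its last target. There are 200 camera calls.

### The job

Carry the four capped samples into the wire stands that match them: each tube into the tube stand and each jar into the jar stand of its own cap's colour, standing upright on the stand's floor. The yellow-capped ones are urgent: have both of them in their stands before you move a blue-capped one. Do not drop or tip over any sample, and leave the full wire rack and the mixer where they are.

Things in the scene. Friction and masses are not known exactly. Their poses are not given: they have to be found in the camera images.
- yellow_tube: slim white self-standing sample tube with a yellow screw cap, loose, standing upright; 100 mm tall; foot 28 mm across, barrel 26 mm, cap 30 mm across and 22 mm tall (from 78 to 100 mm above the foot); about 45 g. Origin at the centre of its underside, z up along the tube.
- yellow_jar: squat white sample jar with a yellow screw cap, loose, standing upright; 70 mm tall; body 47 mm across, cap 50 mm across and 20 mm tall (from 50 to 70 mm above the bottom); about 90 g. Origin at the centre of its underside, z up along the jar.
- blue_tube: slim white self-standing sample tube with a blue screw cap, loose, standing upright; 100 mm tall; foot 28 mm across, barrel 26 mm, cap 30 mm across and 22 mm tall (from 78 to 100 mm above the foot); about 45 g. Origin at the centre of its underside, z up along the tube.
- blue_jar: squat white sample jar with a blue screw cap, loose, standing upright; 70 mm tall; body 47 mm across, cap 50 mm across and 20 mm tall (from 50 to 70 mm above the bottom); about 90 g. Origin at the centre of its underside, z up along the jar.
- yellow_tube_stand: small square wire stand for a tube, yellow floor plate and yellow top rim, steel posts, fixed to the bench; 56 mm square outside, 48 mm clear opening inside, rim 45 mm above the bench, floor plate 4 mm thick (the tube's foot stands at 4 mm). Open at the top. Origin at the centre of its underside, x and y along its sides, z up.
- yellow_jar_stand: wide, low square wire stand for a jar, yellow floor plate and yellow top rim, steel posts, fixed to the bench; 76 mm square outside, 68 mm clear opening inside, rim 28 mm above the bench, floor plate 4 mm thick (the jar's bottom stands at 4 mm). Open at the top. Origin at the centre of its underside, x and y along its sides, z up.
- blue_tube_stand: small square wire stand for a tube, blue floor plate and blue top rim, steel posts, fixed to the bench; 56 mm square outside, 48 mm clear opening inside, rim 45 mm above the bench, floor plate 4 mm thick (the tube's foot stands at 4 mm). Open at the top. Origin at the centre of its underside, x and y along its sides, z up.
- blue_jar_stand: wide, low square wire stand for a jar, blue floor plate and blue top rim, steel posts, fixed to the bench; 76 mm square outside, 68 mm clear opening inside, rim 28 mm above the bench, floor plate 4 mm thick (the jar's bottom stands at 4 mm). Open at the top. Origin at the centre of its underside, x and y along its sides, z up.
- wire_rack: bystander beside the work, on the robot's right: steel wire rack full of white-capped tubes, 144 x 104 mm, 104 mm tall, loose; leave it alone. Origin at the centre of its underside, x along its long side.
- mixer: bystander beside the work, on the robot's left: blue vortex mixer with a black rubber cup on top, 150 x 110 mm, 120 mm tall, loose and heavy; leave it alone. Origin at the centre of its underside, x along its long side.
There are look-alikes about, which are no part of the job. What is shaped like the blue_jar but green or orange is not meant.

How it is judged:
On the way, in this order (a step that is already met when the one before it is completed fails the run):
1. both yellow-capped samples stand in their yellow stands, released (horizontal distance between yellow_tube and yellow_tube_stand below 0.018 m and z of yellow_tube in the frame of yellow_tube_stand below 0.01 m and angle between each of yellow_tube, yellow_jar's own z axis and vertical below 0.15 rad and horizontal distance between yellow_jar and yellow_jar_stand below 0.018 m and z of yellow_jar in the frame of yellow_jar_stand below 0.01 m and contact force between the fingers and yellow_tube below 0.3 N and contact force between the fingers and yellow_jar below 0.3 N), for 0.2 s.
2. both blue-capped samples stand in their blue stands, released (horizontal distance between blue_tube and blue_tube_stand below 0.018 m and z of blue_tube in the frame of blue_tube_stand below 0.01 m and angle between each of blue_tube, blue_jar's own z axis and vertical below 0.15 rad and horizontal distance between blue_jar and blue_jar_stand below 0.018 m and z of blue_jar in the frame of blue_jar_stand below 0.01 m and contact force between the fingers and blue_tube below 0.3 N and contact force between the fingers and blue_jar below 0.3 N), for 0.2 s.
At the end, for the whole second after the job is handed in: each of the four samples stands at rest on the floor of the stand of its own kind and colour: its origin within 18 mm horizontally of the stand's and less than 10 mm above the stand's origin, upright within 0.15 rad (horizontal distance between yellow_tube and yellow_tube_stand below 0.018 m and z of yellow_tube in the frame of yellow_tube_stand below 0.01 m and angle between each of yellow_tube, yellow_jar, blue_tube, blue_jar's own z axis and vertical below 0.15 rad and horizontal distance between yellow_jar and yellow_jar_stand below 0.018 m and z of yellow_jar in the frame of yellow_jar_stand below 0.01 m and horizontal distance between blue_tube and blue_tube_stand below 0.018 m and z of blue_tube in the frame of blue_tube_stand below 0.01 m and horizontal distance between blue_jar and blue_jar_stand below 0.018 m and z of blue_jar in the frame of blue_jar_stand below 0.01 m and linear speed of each of yellow_tube, yellow_jar, blue_tube, blue_jar below 0.02 m/s); the robot touches nothing.
It fails at once if a blue-capped sample is moved (over 20 mm) before both yellow-capped ones stand in their stands (distance of any of blue_tube, blue_jar from where it was at the start of the episode above 0.02 m and not (horizontal distance between yellow_tube and yellow_tube_stand below 0.018 m and z of yellow_tube in the frame of yellow_tube_stand below 0.01 m and angle between each of yellow_tube, yellow_jar's own z axis and vertical below 0.15 rad and horizontal distance between yellow_jar and yellow_jar_stand below 0.018 m and z of yellow_jar in the frame of yellow_jar_stand below 0.01 m)).
It fails at once if a sample is tipped over (more than 0.7 rad) (angle between any of yellow_tube, yellow_jar, blue_tube, blue_jar's own z axis and vertical above 0.7 rad).
It fails at once if a sample is dropped or thrown (faster than 0.6 m/s with no finger on it, a fall of about 20 mm) ((linear speed of yellow_tube above 0.6 m/s and contact force between the fingers and yellow_tube below 0.05 N) or (linear speed of yellow_jar above 0.6 m/s and contact force between the fingers and yellow_jar below 0.05 N) or (linear speed of blue_tube above 0.6 m/s and contact force between the fingers and blue_tube below 0.05 N) or (linear speed of blue_jar above 0.6 m/s and contact force between the fingers and blue_jar below 0.05 N)).
It fails at once if the wire rack or the mixer is shifted by more than 20 mm (distance of any of wire_rack, mixer from where it was at the start of the episode above 0.02 m).
It also fails if it takes over 104 s, if anything falls off the work surface, if the arm or the gripper's body presses on something with over 40 N, if the wrist force passes 120 N, or if a joint passes its speed limit or range.

## Working session

There is one attempt and no reset: what is moved stays moved. The work goes in short steps, Python scripts to look and compute and a tool call to move; the robot and the scene stay as the last step left them, time stands still between calls to the robot, and variables do not carry over. Pictures are saved under pics/ and viewed, on a budget of 14 in all, crops included, one or two more only if the job needs it, and the job is handed in when it is done.

Besides the shell and the picture viewer there is one more tool, called by a JSON object that holds its "fn" and its "kwargs". step_arm: Moves the arm, as the interface text tells. Its arguments: {"type":"object","properties":{"series":{"type":"array"}},"required":["series"]}

```bash
mkdir -p pics; python3 - <<'E'
from workcell import monitor, camera
import cv2,numpy as np
s=monitor.get_state(); print({k:np.round(v,3).tolist() for k,v in s.items()})
for n in ["scene","top"]:
    c=camera(n); cv2.imwrite(f"pics/{n}0.png",c["image"][:,:,::-1]); np.savez(f"pics/{n}0.npz",**c)
    print(n,np.round(c["R"],3).tolist(),np.round(c["t"],3),c["fx"])
E
```

```text
{'time_s': 0.0, 'joint_pos': [1.134, 0.435, 0.025, 1.574, -0.012, 1.134, -0.075], 'qd': [0.002, 0.0, -0.0, -0.001, 0.002, -0.0, -0.001], 'joint_efforts': [0.001, -67.047, 1.025, -31.621, 0.015, 0.012, 0.0], 'ee_pos': [0.205, -0.59, 0.242], 'eef_rot': [-3.096, -0.522, 0.001], 'contact_force': [1.466, 0.251, -0.885], 'torque': [0.003, -0.002, -0.057], 'finger_gap': 0.085}
scene [[-0.597, 0.802, -0.004], [0.55, 0.406, -0.73], [-0.584, -0.438, -0.684]] [ 0.318 -0.268  1.659] 590.6231683529937
top [[0.022, -1.0, 0.001], [-0.998, -0.022, -0.058], [0.058, 0.001, -0.998]] [0.009 0.518 1.593] 545.3211618740686
```

View pics/top0.png

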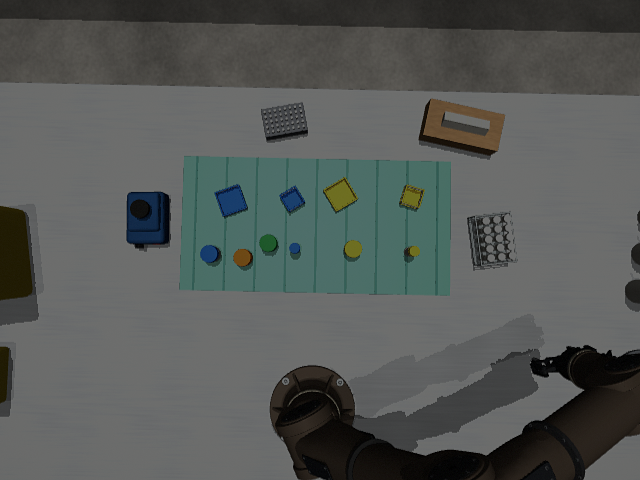

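View pics/scene0.png

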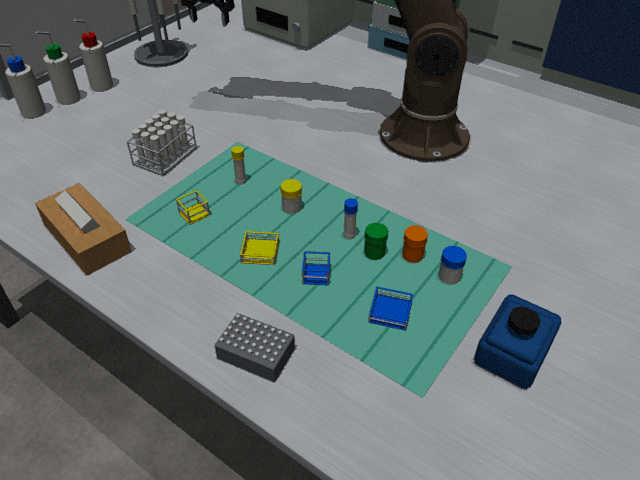

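The top view shows the yellow tube at (414,251), yellow jar at (353,249), blue tube at (295,248) and blue jar at (209,254). The look-alikes are green at (268,243) and orange at (243,258). The stands are yellow tube (411,197), yellow jar (340,195), blue tube (292,200) and blue jar (231,201). The scene view agrees with this: the blue jar at (453,265) is the only blue-capped squat jar, and the mixer and wire rack sit outside the mat. Next I'll measure all of them and confirm with one enlarged crop.

```bash
cat > loc.py <<'E'
import numpy as np,cv2
def world(c):
    v,u=np.mgrid[0:480,0:640]; d=c["depth"].astype(float)
    p=np.stack([(u-c["cx"])/c["fx"]*d,(v-c["cy"])/c["fy"]*d,d],-1)
    return (p-c["t"])@c["R"]
def ray(c,u,v,z):
    r=c["R"].T@np.array([(u-c["cx"])/c["fx"],(v-c["cy"])/c["fy"],1]); o=-c["R"].T@c["t"]
    return o+r*(z-o[2])/r[2]
def mask(img,col):
    h=cv2.cvtColor(np.ascontiguousarray(img),cv2.COLOR_RGB2HSV)
    lo,hi={"yellow":((22,120,60),(35,255,255)),"blue":((100,150,50),(125,255,255))}[col]
    return cv2.inRange(h,lo,hi)
E
python3 - <<'E'
from loc import *
S={}
for n in ["top","scene"]:
    c=dict(np.load(f"pics/{n}0.npz")); W=world(c)
    for col in ["yellow","blue"]:
        m=mask(c["image"],col)
        m=cv2.morphologyEx(m,cv2.MORPH_CLOSE,np.ones((3,3)))
        k,L,st,ce=cv2.connectedComponentsWithStats(m)
        for i in range(1,k):
            if st[i,4]<30: continue
            P=W[(L==i)&(c["depth"]>0)&(m>0)]
            med=np.median(P,0)
            if not(.3<med[0]<.8 and abs(med[1])<.5): continue
            zt=np.percentile(P[:,2],90); T=P[P[:,2]>zt-.012]
            r=cv2.minAreaRect(P[:,:2].astype(np.float32))
            print(n,col,ce[i].round(1),st[i,4],"ztop %.3f"%zt,"topmid",((T.min(0)+T.max(0))/2)[:2].round(4),"ray z.1/.07/.004",[ray(c,*ce[i],z)[:2].round(3).tolist() for z in(.1,.07,.004)],"rect",np.round(r[0],4),np.round(r[1],3),round(r[2],1))
c=dict(np.load("pics/scene0.npz"));cv2.imwrite("pics/crop.png",cv2.resize(c["image"][130:340,120:480,::-1],None,fx=2.2,fy=2.2,interpolation=3))
E
```

```text
top yellow [340.3 193.9] 658 ztop 0.029 topmid [ 0.627  -0.0716] ray z.1/.07/.004 [[0.617, -0.067], [0.621, -0.069], [0.629, -0.072]] rect [ 0.6271 -0.0729] [0.076 0.08 ] 31.3
top yellow [411.7 196.4] 428 ztop 0.046 topmid [ 0.6224 -0.2795] ray z.1/.07/.004 [[0.614, -0.267], [0.618, -0.273], [0.626, -0.285]] rect [ 0.6226 -0.2806] [0.056 0.057] 74.7
top yellow [352.8 248.6] 239 ztop 0.075 topmid [ 0.4655 -0.1077] ray z.1/.07/.004 [[0.464, -0.105], [0.465, -0.107], [0.467, -0.112]] rect [ 0.4655 -0.107 ] [0.048 0.048] 39.1
top yellow [413.7 250.8] 95 ztop 0.105 topmid [ 0.4614 -0.2754] ray z.1/.07/.004 [[0.462, -0.274], [0.463, -0.28], [0.464, -0.293]] rect [ 0.4623 -0.2749] [0.027 0.026] 17.4
top blue [230.2 199.8] 665 ztop 0.028 topmid [0.6023 0.2521] ray z.1/.07/.004 [[0.594, 0.241], [0.597, 0.246], [0.604, 0.255]] rect [0.6044 0.253 ] [0.082 0.075] 21.6
top blue [291.7 198.3] 388 ztop 0.046 topmid [0.609  0.0714] ray z.1/.07/.004 [[0.602, 0.069], [0.605, 0.07], [0.613, 0.072]] rect [0.6125 0.072 ] [0.064 0.058] 32.2
top blue [145.1 220.1] 1338 ztop 0.091 topmid [0.5454 0.4882] ray
[... 1288 characters left out ...]
.0315] [0.156 0.029] 30.5
scene blue [453.3 256.9] 484 ztop 0.073 topmid [0.4459 0.3059] ray z.1/.07/.004 [[0.481, 0.317], [0.452, 0.308], [0.387, 0.287]] rect [0.4101 0.2953] [0.125 0.051] 18.8
scene blue [315.5 270.7] 583 ztop 0.046 topmid [0.6092 0.074 ] ray z.1/.07/.004 [[0.674, 0.12], [0.651, 0.103], [0.601, 0.067]] rect [0.5917 0.0623] [0.104 0.056] 31.4
scene blue [390.  309.5] 1235 ztop 0.029 topmid [0.6023 0.2537] ray z.1/.07/.004 [[0.671, 0.286], [0.648, 0.275], [0.598, 0.252]] rect [0.5926 0.2505] [0.103 0.076] 21.0
scene blue [518.1 340.4] 3666 ztop 0.090 topmid [0.5587 0.4915] ray z.1/.07/.004 [[0.598, 0.499], [0.572, 0.497], [0.517, 0.49]] rect [0.5454 0.4919] [0.152 0.107] 2.1
```

View pics/crop.png

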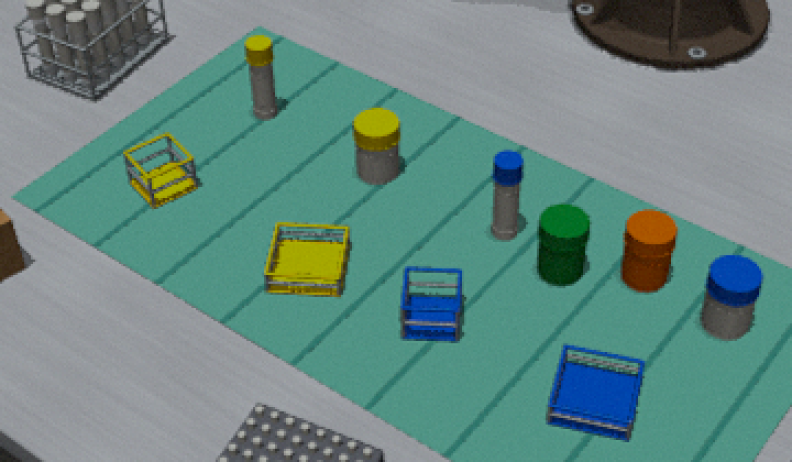

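The crop confirms it: yellow tube (258,78), yellow jar (377,145), blue tube (507,195) and blue jar (733,297). The green (563,243) and orange (650,250) jars are look-alikes because they have the wrong colour cap and body. I'll approach the yellow tube now.

{"fn": "step_arm", "kwargs": {"series": [{"az": 9.5,"jaw": -0.3},{"az": 9.6,"jaw": -0.3},{"x": 3.2,"y": -4,"jaw": -0.3},{"x": 3.2,"y": -4,"jaw": -0.3},{"x": 3.2,"y": -4,"jaw": -0.3},{"x": 3.2,"y": -4,"jaw": -0.3},{"x": 3.2,"y": -4,"jaw": -0.3},{"x": 3.2,"y": -4,"jaw": -0.3},{"x": 3.2,"y": -4,"jaw": -0.3},{"x": 3.2,"y": -3.7,"jaw": -0.3},{"jaw": -0.3},{"jaw": -0.3}]}}

```text
validation failed for argument at $.se...
```

{"fn": "step_arm", "kwargs": {"series": [{"x": 0,"y": 0,"z": 0,"ax": 0,"ay": 0,"az": 9.5,"jaw": -0.3},{"x": 0,"y": 0,"z": 0,"ax": 0,"ay": 0,"az": 9.6,"jaw": -0.3}]}}

```text
time_s: 0.35
ee_pos: [0.2046, -0.5903, 0.2418]
eef_rot: [-3.141, 0.008, 0.001]
contact_force: [-0.3, -1.0, -0.4]
finger_gap: 0.0558
```

{"fn": "step_arm", "kwargs": {"series": [{"x": 3.2,"y": -4,"z": 0,"ax": 0,"ay": 0,"az": 0,"jaw": -0.3},{"x": 3.2,"y": -4,"z": 0,"ax": 0,"ay": 0,"az": 0,"jaw": -0.3},{"x": 3.2,"y": -4,"z": 0,"ax": 0,"ay": 0,"az": 0,"jaw": -0.3},{"x": 3.2,"y": -4,"z": 0,"ax": 0,"ay": 0,"az": 0,"jaw": -0.3},{"x": 3.2,"y": -4,"z": 0,"ax": 0,"ay": 0,"az": 0,"jaw": -0.3},{"x": 3.2,"y": -4,"z": 0,"ax": 0,"ay": 0,"az": 0,"jaw": -0.3},{"x": 3.2,"y": -4,"z": 0,"ax": 0,"ay": 0,"az": 0,"jaw": -0.3},{"x": 3.2,"y": -3.6,"z": 0,"ax": 0,"ay": 0,"az": 0,"jaw": -0.3},{"x": 0,"y": 0,"z": 0,"ax": 0,"ay": 0,"az": 0,"jaw": -0.3},{"x": 0,"y": 0,"z": 0,"ax": 0,"ay": 0,"az": 0,"jaw": -0.3}]}}

```text
time_s: 1.6
ee_pos: [0.4602, -0.2747, 0.242]
eef_rot: [3.141, 0.001, -0.001]
contact_force: [0.3, -1.3, 0.2]
finger_gap: 0.0555
```

```bash
cat > wrist.py <<'E'
import sys
from workcell import monitor,camera
from loc import *
c=camera("wrist"); s=monitor.get_state(); cv2.imwrite(sys.argv[1],c["image"][:,:,::-1])
print("tcp",np.round(s["ee_pos"],4),"rot",np.round(s["eef_rot"],3),"gap",s["finger_gap"],"t",s["time_s"],"q",np.round(s["joint_pos"],2))
W=world(c)
for col in ["yellow","blue"]:
    m=cv2.morphologyEx(mask(c["image"],col),cv2.MORPH_CLOSE,np.ones((5,5)))
    k,L,st,ce=cv2.connectedComponentsWithStats(m)
    for i in range(1,k):
        if st[i,4]<200: continue
        P=W[(L==i)&(c["depth"]>0)]
        if len(P)<50: continue
        zt=np.percentile(P[:,2],95); T=P[abs(P[:,2]-zt)<.006]
        (cx,cy),r=cv2.minEnclosingCircle(T[:,:2].astype(np.float32))
        R=cv2.minAreaRect(T[:,:2].astype(np.float32))
        print(col,ce[i].round(),st[i,4],"z %.3f"%zt,"circ %.4f %.4f r %.4f"%(cx,cy,r),"rect",np.round(R[0],4),np.round(R[1],3),round(R[2],1))
E
python3 wrist.py pics/w1.png
```

```text
tcp [ 0.4598 -0.2753  0.242 ] rot [ 3.141e+00 -1.000e-03 -1.000e-03] gap 0.05552055400363831 t 1.65 q [ 0.49  0.29 -0.06  1.79  0.02  1.06 -1.15]
yellow [89. 34.] 6661 z 0.029 circ 0.6261 -0.0709 r 0.0521 rect [ 0.6255 -0.0716] [0.074 0.077] 31.6
yellow [326.  29.] 4080 z 0.046 circ 0.6190 -0.2791 r 0.0352 rect [ 0.6187 -0.2788] [0.056 0.046] 74.4
yellow [125. 214.] 2972 z 0.072 circ 0.4668 -0.1072 r 0.0254 rect [ 0.4665 -0.1076] [0.049 0.048] 88.8
yellow [321. 226.] 1290 z 0.102 circ 0.4625 -0.2756 r 0.0148 rect [ 0.4627 -0.2753] [0.028 0.029] 89.8
```

The wrist view agrees with the top view to within 2 mm, so I'll descend and grasp the yellow tube.

{"fn": "step_arm", "kwargs": {"series": [{"x": 0.3,"y": 0,"z": 3,"ax": 0,"ay": 0,"az": 0,"jaw": -0.3},{"x": 0,"y": 0,"z": 4,"ax": 0,"ay": 0,"az": 0,"jaw": -0.3},{"x": 0,"y": 0,"z": 4,"ax": 0,"ay": 0,"az": 0,"jaw": -0.3},{"x": 0,"y": 0,"z": 3,"ax": 0,"ay": 0,"az": 0,"jaw": -0.3},{"x": 0,"y": 0,"z": 2.2,"ax": 0,"ay": 0,"az": 0,"jaw": -0.3},{"x": 0,"y": 0,"z": 0,"ax": 0,"ay": 0,"az": 0,"jaw": -0.3},{"x": 0,"y": 0,"z": 0,"ax": 0,"ay": 0,"az": 0,"jaw": 1},{"x": 0,"y": 0,"z": 0,"ax": 0,"ay": 0,"az": 0,"jaw": 1},{"x": 0,"y": 0,"z": 0,"ax": 0,"ay": 0,"az": 0,"jaw": 1},{"x": 0,"y": 0,"z": 0,"ax": 0,"ay": 0,"az": 0,"jaw": 1}]}}

```text
time_s: 2.9
ee_pos: [0.4645, -0.2752, 0.0816]
eef_rot: [3.14, 0.0, 0.004]
contact_force: [-0.9, -1.2, 7.7]
finger_gap: 0.0284
```

{"fn": "step_arm", "kwargs": {"series": [{"x": 0,"y": 0,"z": -1,"ax": 0,"ay": 0,"az": 0,"jaw": 1},{"x": 0,"y": 0,"z": -2,"ax": 0,"ay": 0,"az": 0,"jaw": 1},{"x": 0,"y": 0,"z": -3,"ax": 0,"ay": 0,"az": 0,"jaw": 1},{"x": 1,"y": 0,"z": -2,"ax": 0,"ay": 0,"az": 0,"jaw": 1},{"x": 3,"y": 0.2,"z": 0,"ax": 0,"ay": 0,"az": 0,"jaw": 1},{"x": 4,"y": 0.2,"z": 0,"ax": 0,"ay": 0,"az": 0,"jaw": 1},{"x": 4,"y": 0,"z": 0,"ax": 0,"ay": 0,"az": 0,"jaw": 1},{"x": 3,"y": 0,"z": 0,"ax": 0,"ay": 0,"az": 0,"jaw": 1},{"x": 1.1,"y": 0,"z": 0,"ax": 0,"ay": 0,"az": 0,"jaw": 1},{"x": 0,"y": 0,"z": 0,"ax": 0,"ay": 0,"az": 0,"jaw": 1},{"x": 0,"y": 0,"z": 0,"ax": 0,"ay": 0,"az": 0,"jaw": 1}]}}

```text
time_s: 4.28
ee_pos: [0.6233, -0.2789, 0.1605]
eef_rot: [3.141, -0.001, -0.001]
contact_force: [-1.1, -0.1, -0.0]
finger_gap: 0.0283
```

```bash
python3 wrist.py pics/w2.png; python3 -c "
from workcell import camera
import cv2
c=camera('scene');cv2.imwrite('pics/s2.png',cv2.resize(c['image'][110:310,100:400,::-1],None,fx=2,fy=2))"
```

```text
tcp [ 0.6234 -0.2789  0.1606] rot [ 3.141e+00 -1.000e-03 -1.000e-03] gap 0.028277537756823706 t 4.325 q [ 0.37  0.6  -0.05  1.51  0.03  1.04 -1.26]
yellow [ 58. 222.] 9206 z 0.029 circ 0.6271 -0.0715 r 0.0521 rect [ 0.6272 -0.0712] [0.076 0.078] 32.2
yellow [323. 225.] 4403 z 0.046 circ 0.6240 -0.2801 r 0.0383 rect [ 0.6239 -0.2803] [0.055 0.056] 74.1
yellow [320. 337.] 6263 z 0.180 circ 0.6216 -0.2782 r 0.0156 rect [ 0.6216 -0.2788] [0.029 0.03 ] 85.0
```

View pics/s2.png

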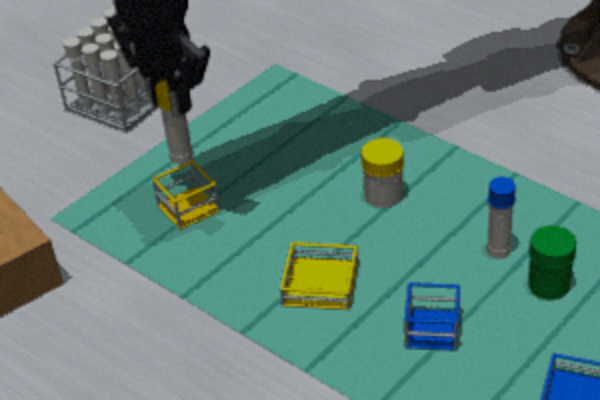

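View pics/w2.png

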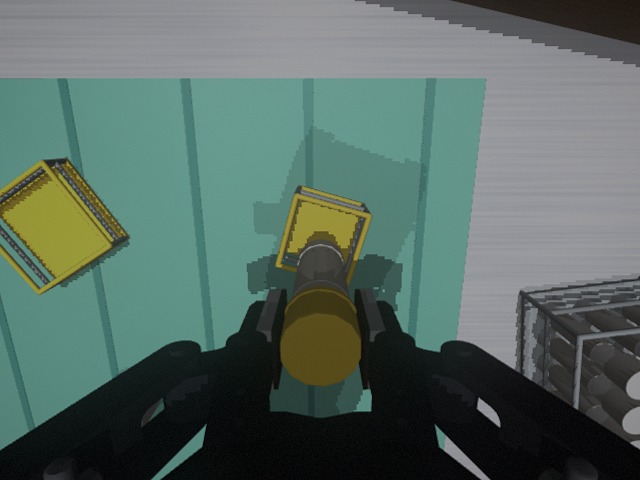

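The wrist view shows the tube gripped upright at the cap (320,337) with the stand directly below at (323,225). I'll lower it and release.

{"fn": "step_arm", "kwargs": {"series": [{"x": 0.2,"y": 0.1,"z": 1.5,"ax": 0,"ay": 0,"az": 0,"jaw": 1},{"x": 0,"y": 0,"z": 2,"ax": 0,"ay": 0,"az": 0,"jaw": 1},{"x": 0,"y": 0,"z": 2,"ax": 0,"ay": 0,"az": 0,"jaw": 1},{"x": 0,"y": 0,"z": 1,"ax": 0,"ay": 0,"az": 0,"jaw": 1},{"x": 0,"y": 0,"z": 0.6,"ax": 0,"ay": 0,"az": 0,"jaw": 1},{"x": 0,"y": 0,"z": 0.3,"ax": 0,"ay": 0,"az": 0,"jaw": 1},{"x": 0,"y": 0,"z": 0,"ax": 0,"ay": 0,"az": 0,"jaw": 1},{"x": 0,"y": 0,"z": 0,"ax": 0,"ay": 0,"az": 0,"jaw": 1}]}}

```text
time_s: 5.38
ee_pos: [0.627, -0.2795, 0.0869]
eef_rot: [3.141, 0.001, 0.001]
contact_force: [0.9, 0.1, -0.3]
finger_gap: 0.0286
```

{"fn": "step_arm", "kwargs": {"series": [{"x": -0.1,"y": 0,"z": 0.1,"ax": 0,"ay": 0,"az": 0,"jaw": 1},{"x": 0,"y": 0,"z": 0,"ax": 0,"ay": 0,"az": 0,"jaw": 0.2},{"x": 0,"y": 0,"z": 0,"ax": 0,"ay": 0,"az": 0,"jaw": 0},{"x": 0,"y": 0,"z": 0,"ax": 0,"ay": 0,"az": 0,"jaw": -0.3},{"x": 0,"y": 0,"z": 0,"ax": 0,"ay": 0,"az": 0,"jaw": -0.3},{"x": 0,"y": 0,"z": -2,"ax": 0,"ay": 0,"az": 0,"jaw": -0.3},{"x": 0,"y": 0,"z": -3,"ax": 0,"ay": 0,"az": 0,"jaw": -0.5},{"x": -3,"y": -3,"z": -4,"ax": 0,"ay": 0,"az": 0,"jaw": -0.8},{"x": -4,"y": -4.2,"z": -3,"ax": 0,"ay": 0,"az": 0,"jaw": -0.8},{"x": -4,"y": -4.5,"z": 0,"ax": 0,"ay": 0,"az": 0,"jaw": -0.8},{"x": -4,"y": -4.5,"z": 0,"ax": 0,"ay": 0,"az": 0,"jaw": -0.8},{"x": -1,"y": -1,"z": 0,"ax": 0,"ay": 0,"az": 0,"jaw": -0.8},{"x": 0,"y": 0,"z": 0,"ax": 0,"ay": 0,"az": 0,"jaw": -0.8},{"x": 0,"y": 0,"z": 0,"ax": 0,"ay": 0,"az": 0,"jaw": -0.8}]}}

```text
time_s: 7.12
ee_pos: [0.4686, -0.1105, 0.2046]
eef_rot: [3.141, -0.002, 0.002]
contact_force: [-0.5, -0.7, -0.1]
finger_gap: 0.0767
```

```bash
python3 wrist.py pics/w3.png
```

```text
tcp [ 0.4685 -0.1105  0.2043] rot [ 3.141e+00 -2.000e-03  2.000e-03] gap 0.07708737324025568 t 7.175 q [ 0.21  0.25 -0.11  1.96  0.04  0.94 -1.49]
yellow [269.  35.] 7811 z 0.029 circ 0.6251 -0.0702 r 0.0514 rect [ 0.6254 -0.0714] [0.072 0.076] 31.7
yellow [532.  38.] 2702 z 0.047 circ 0.6124 -0.2764 r 0.0319 rect [ 0.6115 -0.2762] [0.057 0.031] 74.6
yellow [315. 235.] 3463 z 0.072 circ 0.4665 -0.1069 r 0.0249 rect [ 0.4664 -0.107 ] [0.049 0.048] 8.5
blue [87. 45.] 5468 z 0.046 circ 0.6083 0.0715 r 0.0388 rect [0.6089 0.0715] [0.057 0.057] 32.5
blue [ 76. 248.] 2066 z 0.101 circ 0.4641 0.0588 r 0.0156 rect [0.4641 0.059 ] [0.029 0.03 ] 73.2
```

View pics/w3.png

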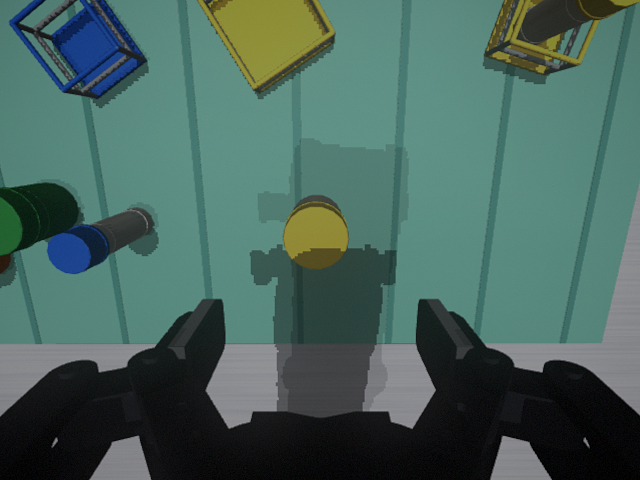

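The yellow tube stands in its stand at upper right (540,30), and the yellow jar is at (315,235) between the jaws. I'll descend and grasp the jar.

{"fn": "step_arm", "kwargs": {"series": [{"x": -0.2,"y": -0.3,"z": 3,"ax": 0,"ay": 0,"az": 0,"jaw": -0.8},{"x": 0,"y": 0,"z": 4,"ax": 0,"ay": 0,"az": 0,"jaw": -0.8},{"x": 0,"y": 0,"z": 4,"ax": 0,"ay": 0,"az": 0,"jaw": -0.8},{"x": 0,"y": 0,"z": 3,"ax": 0,"ay": 0,"az": 0,"jaw": -0.8},{"x": 0,"y": 0,"z": 1.7,"ax": 0,"ay": 0,"az": 0,"jaw": -0.8},{"x": 0,"y": 0,"z": 0,"ax": 0,"ay": 0,"az": 0,"jaw": -0.8},{"x": 0,"y": 0,"z": 0,"ax": 0,"ay": 0,"az": 0,"jaw": 1},{"x": 0,"y": 0,"z": 0,"ax": 0,"ay": 0,"az": 0,"jaw": 1},{"x": 0,"y": 0,"z": 0,"ax": 0,"ay": 0,"az": 0,"jaw": 1},{"x": 0,"y": 0,"z": 0,"ax": 0,"ay": 0,"az": 0,"jaw": 1}]}}

```text
time_s: 8.43
ee_pos: [0.4662, -0.1066, 0.048]
eef_rot: [3.141, 0.0, 0.003]
contact_force: [-0.5, -1.2, 6.6]
finger_gap: 0.0485
```

{"fn": "step_arm", "kwargs": {"series": [{"x": 0,"y": 0,"z": -1,"ax": 0,"ay": 0,"az": 0,"jaw": 1},{"x": 0,"y": 0,"z": -2,"ax": 0,"ay": 0,"az": 0,"jaw": 1},{"x": 0,"y": 0,"z": -2,"ax": 0,"ay": 0,"az": 0,"jaw": 1},{"x": 1,"y": -0.2,"z": -2,"ax": 0,"ay": 0,"az": 0,"jaw": 1},{"x": 3,"y": -0.8,"z": 0,"ax": 0,"ay": 0,"az": 0,"jaw": 1},{"x": 4,"y": -0.9,"z": 0,"ax": 0,"ay": 0,"az": 0,"jaw": 1},{"x": 4,"y": -0.9,"z": 0,"ax": 0,"ay": 0,"az": 0,"jaw": 1},{"x": 3,"y": -0.7,"z": 0,"ax": 0,"ay": 0,"az": 0,"jaw": 1},{"x": 1.1,"y": 0,"z": 0,"ax": 0,"ay": 0,"az": 0,"jaw": 1},{"x": 0,"y": 0,"z": 0,"ax": 0,"ay": 0,"az": 0,"jaw": 1},{"x": 0,"y": 0,"z": 0,"ax": 0,"ay": 0,"az": 0,"jaw": 1}]}}

```text
time_s: 9.8
ee_pos: [0.6249, -0.0718, 0.117]
eef_rot: [3.141, -0.001, -0.002]
contact_force: [-0.2, -0.4, -1.2]
finger_gap: 0.0483
```

```bash
python3 wrist.py pics/w4.png
```

```text
tcp [ 0.6251 -0.0718  0.1171] rot [ 3.141e+00 -1.000e-03 -1.000e-03] gap 0.04854955674511188 t 9.85 q [ 0.1   0.57 -0.1   1.69  0.07  0.89 -1.6 ]
yellow [319. 301.] 24791 z 0.140 circ 0.6251 -0.0720 r 0.0255 rect [ 0.6251 -0.0717] [0.049 0.05 ] 64.7
yellow [593. 235.] 1675 z 0.006 circ 0.6296 -0.2589 r 0.0278 rect [ 0.6293 -0.2608] [0.018 0.054] 76.2
yellow [632. 218.] 276 z 0.006 circ 0.6423 -0.2842 r 0.0085 rect [ 0.6428 -0.2843] [0.013 0.012] 82.2
yellow [621. 274.] 1267 z 0.046 circ 0.6203 -0.2610 r 0.0217 rect [ 0.6184 -0.2522] [0.043 0.019] 12.5
blue [140. 246.] 1218 z 0.006 circ 0.6230 0.0502 r 0.0272 rect [0.6214 0.0526] [0.054 0.012] 32.7
blue [ 95. 274.] 5759 z 0.046 circ 0.6092 0.0716 r 0.0387 rect [0.6097 0.0714] [0.056 0.057] 32.7
```

{"fn": "step_arm", "kwargs": {"series": [{"x": 0.1,"y": 0,"z": 1.5,"ax": 0,"ay": 0,"az": 0,"jaw": 1},{"x": 0,"y": 0,"z": 2,"ax": 0,"ay": 0,"az": 0,"jaw": 1},{"x": 0,"y": 0,"z": 1.6,"ax": 0,"ay": 0,"az": 0,"jaw": 1},{"x": 0,"y": 0,"z": 0.8,"ax": 0,"ay": 0,"az": 0,"jaw": 1},{"x": 0,"y": 0,"z": 0.5,"ax": 0,"ay": 0,"az": 0,"jaw": 1},{"x": 0,"y": 0,"z": 0,"ax": 0,"ay": 0,"az": 0,"jaw": 1},{"x": 0,"y": 0,"z": 0,"ax": 0,"ay": 0,"az": 0,"jaw": 1}]}}

```text
time_s: 10.72
ee_pos: [0.6276, -0.0712, 0.0535]
eef_rot: [3.142, 0.001, 0.001]
contact_force: [0.0, -0.1, -1.2]
finger_gap: 0.0487
```

{"fn": "step_arm", "kwargs": {"series": [{"x": 0,"y": 0,"z": 0.1,"ax": 0,"ay": 0,"az": 0,"jaw": 1},{"x": 0,"y": 0,"z": 0,"ax": 0,"ay": 0,"az": 0,"jaw": -0.3},{"x": 0,"y": 0,"z": 0,"ax": 0,"ay": 0,"az": 0,"jaw": -0.6},{"x": 0,"y": 0,"z": 0,"ax": 0,"ay": 0,"az": 0,"jaw": -0.7},{"x": 0,"y": 0,"z": 0,"ax": 0,"ay": 0,"az": 0,"jaw": -0.7},{"x": 0,"y": 0,"z": -2,"ax": 0,"ay": 0,"az": 0,"jaw": -0.7},{"x": 0,"y": 0,"z": -4,"ax": 0,"ay": 0,"az": 0,"jaw": -0.7},{"x": 0,"y": 0,"z": -4.5,"ax": 0,"ay": 0,"az": 0,"jaw": -0.3},{"x": -3.4,"y": -2,"z": -4.5,"ax": 0,"ay": 0,"az": 0,"jaw": -0.2},{"x": -4,"y": -4,"z": 0,"ax": 0,"ay": 0,"az": 0,"jaw": -0.2},{"x": -4,"y": -4,"z": 0,"ax": 0,"ay": 0,"az": 0,"jaw": -0.2},{"x": -4,"y": -3,"z": 0,"ax": 0,"ay": 0,"az": 0,"jaw": -0.2},{"x": -1,"y": 0,"z": 0,"ax": 0,"ay": 0,"az": 0,"jaw": -0.2},{"x": 0,"y": 0,"z": 0,"ax": 0,"ay": 0,"az": 0,"jaw": -0.2},{"x": 0,"y": 0,"z": 0,"ax": 0,"ay": 0,"az": 0,"jaw": -0.2}]}}

```text
time_s: 12.6
ee_pos: [0.4644, 0.0578, 0.2021]
eef_rot: [3.141, -0.002, 0.001]
contact_force: [0.3, 0.4, -0.1]
finger_gap: 0.0515
```

```bash
python3 wrist.py pics/w5.png; cat > chk.py <<'E'
import sys
from workcell import camera
from loc import *
ims=[]
for n,(a,b,u,v) in {"top":(170,290,180,440),"scene":(130,340,120,480)}.items():
    c=camera(n); ims.append(cv2.resize(c["image"][a:b,u:v,::-1],(640,int(640*(b-a)/(v-u)))))
    if n!="top": continue
    W=world(c); 
    for col in ["yellow","blue"]:
        m=(mask(c["image"],col)>0)&(c["depth"]>0)
        for lo,hi,nm in((.06,.085,"jar"),(.092,.12,"tube")):
            q=(m&(W[...,2]>lo)&(W[...,2]<hi)&(abs(W[...,1])<.4)).astype(np.uint8)
            k,L,st,ce=cv2.connectedComponentsWithStats(q)
            for i in range(1,k):
                if st[i,4]<25: continue
                P=W[L==i]; print(col,nm,st[i,4],((P.max(0)+P.min(0))/2).round(4))
cv2.imwrite(sys.argv[1],np.vstack(ims)[:600])
E
python3 chk.py pics/c5.png
```

```text
tcp [0.4644 0.0579 0.202 ] rot [ 3.141e+00 -2.000e-03  1.000e-03] gap 0.05097596918398079 t 12.65 q [-0.09  0.23 -0.17  1.98  0.05  0.93 -1.86]
yellow [439.  40.] 439 z 0.006 circ 0.6078 -0.0384 r 0.0342 rect [ 0.6083 -0.0393] [0.068 0.004] 32.0
yellow [498.  32.] 4569 z 0.075 circ 0.6170 -0.0713 r 0.0218 rect [ 0.6098 -0.0712] [0.043 0.014] 89.3
blue [75. 53.] 9345 z 0.029 circ 0.5977 0.2504 r 0.0493 rect [0.5979 0.2508] [0.068 0.077] 20.7
blue [303.  39.] 5678 z 0.046 circ 0.6080 0.0721 r 0.0377 rect [0.6092 0.0719] [0.056 0.056] 32.9
blue [318. 244.] 1755 z 0.102 circ 0.4641 0.0595 r 0.0151 rect [0.4642 0.0597] [0.029 0.029] 89.8
blue [ 20. 259.] 2573 z 0.071 circ 0.4430 0.3018 r 0.0248 rect [0.441  0.2906] [0.025 0.049] 79.8
yellow jar 232 [ 0.626  -0.0719  0.0751]
yellow tube 85 [ 0.6234 -0.2795  0.1045]
blue jar 235 [0.4426 0.3031 0.07  ]
```

View pics/c5.png

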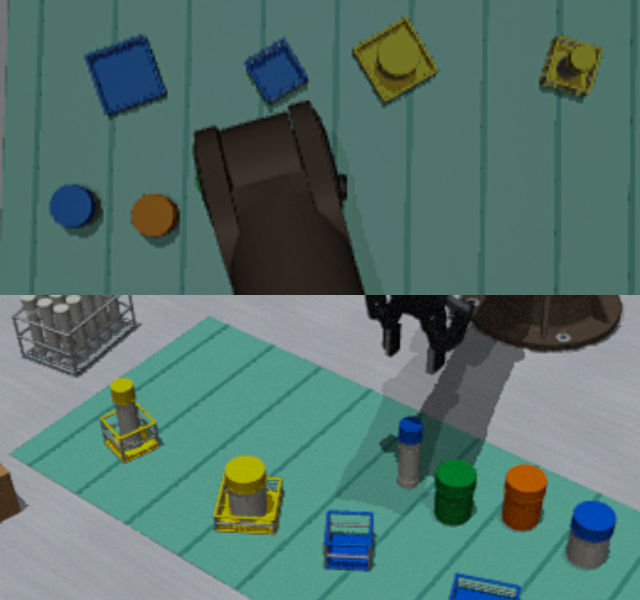

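Both yellow samples stand centred in their stands, with jar offset about 1 mm and tube offset about 1 mm. Next is the blue tube, with a narrower jaw opening because the green jar is next to it.

{"fn": "step_arm", "kwargs": {"series": [{"x": 0,"y": -0.2,"z": 2.5,"ax": 0,"ay": 0,"az": 0,"jaw": -0.05},{"x": 0,"y": 0,"z": 3,"ax": 0,"ay": 0,"az": 0,"jaw": -0.05},{"x": 0,"y": 0,"z": 3,"ax": 0,"ay": 0,"az": 0,"jaw": -0.05},{"x": 0,"y": 0,"z": 2.2,"ax": 0,"ay": 0,"az": 0,"jaw": -0.05},{"x": 0,"y": 0,"z": 1.5,"ax": 0,"ay": 0,"az": 0,"jaw": -0.05},{"x": 0,"y": 0,"z": 0,"ax": 0,"ay": 0,"az": 0,"jaw": -0.05},{"x": 0,"y": 0,"z": 0,"ax": 0,"ay": 0,"az": 0,"jaw": 1},{"x": 0,"y": 0,"z": 0,"ax": 0,"ay": 0,"az": 0,"jaw": 1},{"x": 0,"y": 0,"z": 0,"ax": 0,"ay": 0,"az": 0,"jaw": 1},{"x": 0,"y": 0,"z": 0,"ax": 0,"ay": 0,"az": 0,"jaw": 1}]}}

```text
time_s: 14.0
ee_pos: [0.4638, 0.0609, 0.0806]
eef_rot: [-3.141, -0.0, -0.002]
contact_force: [-0.6, -1.8, 7.2]
finger_gap: 0.0283
```

{"fn": "step_arm", "kwargs": {"series": [{"x": 0,"y": 0,"z": -1,"ax": 0,"ay": 0,"az": 0,"jaw": 1},{"x": 0,"y": 0,"z": -2,"ax": 0,"ay": 0,"az": 0,"jaw": 1},{"x": 0,"y": 0,"z": -3,"ax": 0,"ay": 0,"az": 0,"jaw": 1},{"x": 1,"y": 0,"z": -2,"ax": 0,"ay": 0,"az": 0,"jaw": 1},{"x": 3,"y": -0.3,"z": 0,"ax": 0,"ay": 0,"az": 0,"jaw": 1},{"x": 4,"y": -0.4,"z": 0,"ax": 0,"ay": 0,"az": 0,"jaw": 1},{"x": 4,"y": -0.4,"z": 0,"ax": 0,"ay": 0,"az": 0,"jaw": 1},{"x": 2.5,"y": 0,"z": 0,"ax": 0,"ay": 0,"az": 0,"jaw": 1},{"x": 0,"y": 0,"z": 0,"ax": 0,"ay": 0,"az": 0,"jaw": 1},{"x": 0,"y": 0,"z": 0,"ax": 0,"ay": 0,"az": 0,"jaw": 1}]}}

```text
time_s: 15.25
ee_pos: [0.6073, 0.0718, 0.16]
eef_rot: [3.142, 0.001, -0.002]
contact_force: [-0.3, -0.5, -0.6]
finger_gap: 0.0281
```

```bash
python3 wrist.py pics/w6.png
```

```text
tcp [0.6072 0.0718 0.1601] rot [ 3.141e+00  1.000e-03 -1.000e-03] gap 0.02814634562079356 t 15.3 q [-0.11  0.5  -0.14  1.69  0.08  0.96 -1.85]
yellow [522. 209.] 11352 z 0.075 circ 0.6277 -0.0711 r 0.0253 rect [ 0.6277 -0.0709] [0.049 0.05 ] 18.4
blue [ 91. 234.] 9538 z 0.029 circ 0.6024 0.2521 r 0.0525 rect [0.6023 0.252 ] [0.076 0.077] 21.3
blue [319. 222.] 4186 z 0.046 circ 0.6098 0.0719 r 0.0379 rect [0.6096 0.0719] [0.056 0.056] 32.7
blue [320. 334.] 6710 z 0.181 circ 0.6075 0.0721 r 0.0157 rect [0.6078 0.0718] [0.029 0.03 ] 43.8
blue [ 18. 428.] 875 z 0.071 circ 0.4605 0.3019 r 0.0119 rect [0.4643 0.3042] [0.012 0.024] 31.2
```

{"fn": "step_arm", "kwargs": {"series": [{"x": 0.1,"y": 0,"z": 1.5,"ax": 0,"ay": 0,"az": 0,"jaw": 1},{"x": 0,"y": 0,"z": 2,"ax": 0,"ay": 0,"az": 0,"jaw": 1},{"x": 0,"y": 0,"z": 2,"ax": 0,"ay": 0,"az": 0,"jaw": 1},{"x": 0,"y": 0,"z": 1,"ax": 0,"ay": 0,"az": 0,"jaw": 1},{"x": 0,"y": 0,"z": 0.6,"ax": 0,"ay": 0,"az": 0,"jaw": 1},{"x": 0,"y": 0,"z": 0.4,"ax": 0,"ay": 0,"az": 0,"jaw": 1},{"x": 0,"y": 0,"z": 0,"ax": 0,"ay": 0,"az": 0,"jaw": 1},{"x": 0,"y": 0,"z": 0,"ax": 0,"ay": 0,"az": 0,"jaw": 1}]}}

```text
time_s: 16.3
ee_pos: [0.6095, 0.0719, 0.0855]
eef_rot: [-3.141, -0.001, -0.001]
contact_force: [-0.3, -0.4, -1.2]
finger_gap: 0.0283
```

{"fn": "step_arm", "kwargs": {"series": [{"x": 0,"y": 0,"z": 0.1,"ax": 0,"ay": 0,"az": 0,"jaw": 1},{"x": 0,"y": 0,"z": 0,"ax": 0,"ay": 0,"az": 0,"jaw": 0.2},{"x": 0,"y": 0,"z": 0,"ax": 0,"ay": 0,"az": 0,"jaw": 0},{"x": 0,"y": 0,"z": 0,"ax": 0,"ay": 0,"az": 0,"jaw": -0.3},{"x": 0,"y": 0,"z": 0,"ax": 0,"ay": 0,"az": 0,"jaw": -0.3},{"x": 0,"y": 0,"z": -2,"ax": 0,"ay": 0,"az": 0,"jaw": -0.3},{"x": 0,"y": 0,"z": -3,"ax": 0,"ay": 0,"az": 0,"jaw": -0.5},{"x": -2,"y": -3,"z": -4,"ax": 0,"ay": 0,"az": 0,"jaw": -0.7},{"x": -4,"y": -4.5,"z": -3,"ax": 0,"ay": 0,"az": 0,"jaw": -0.7},{"x": -4,"y": -5,"z": 0,"ax": 0,"ay": 0,"az": 0,"jaw": -0.7},{"x": -4,"y": -5,"z": 0,"ax": 0,"ay": 0,"az": 0,"jaw": -0.7},{"x": -2.6,"y": -4,"z": 0,"ax": 0,"ay": 0,"az": 0,"jaw": -0.7},{"x": 0,"y": -1.6,"z": 0,"ax": 0,"ay": 0,"az": 0,"jaw": -0.7},{"x": 0,"y": 0,"z": 0,"ax": 0,"ay": 0,"az": 0,"jaw": -0.7},{"x": 0,"y": 0,"z": 0,"ax": 0,"ay": 0,"az": 0,"jaw": -0.7}]}}

```text
time_s: 18.18
ee_pos: [0.449, 0.2954, 0.2016]
eef_rot: [3.14, -0.003, 0.0]
contact_force: [1.5, 0.0, 0.6]
finger_gap: 0.0727
```

```bash
python3 wrist.py pics/w7.png
```

```text
tcp [0.4489 0.2954 0.2016] rot [ 3.141 -0.004  0.   ] gap 0.07247561291923896 t 18.225 q [-0.51  0.35 -0.23  1.82  0.09  0.98 -2.35]
blue [ 60. 116.] 19086 z 0.089 circ 0.5503 0.4777 r 0.0559 rect [0.5503 0.477 ] [0.093 0.065] 1.7
blue [374.  38.] 8068 z 0.029 circ 0.5982 0.2518 r 0.0495 rect [0.5977 0.2513] [0.066 0.075] 21.0
blue [611.  33.] 1382 z 0.046 circ 0.5944 0.0875 r 0.0246 rect [0.5903 0.0908] [0.049 0.017] 51.1
blue [574.  36.] 1144 z 0.006 circ 0.5962 0.0928 r 0.0275 rect [0.5978 0.0905] [0.055 0.014] 32.8
blue [309. 240.] 3535 z 0.072 circ 0.4436 0.3038 r 0.0249 rect [0.4438 0.3037] [0.048 0.049] 87.6
```

View pics/w7.png

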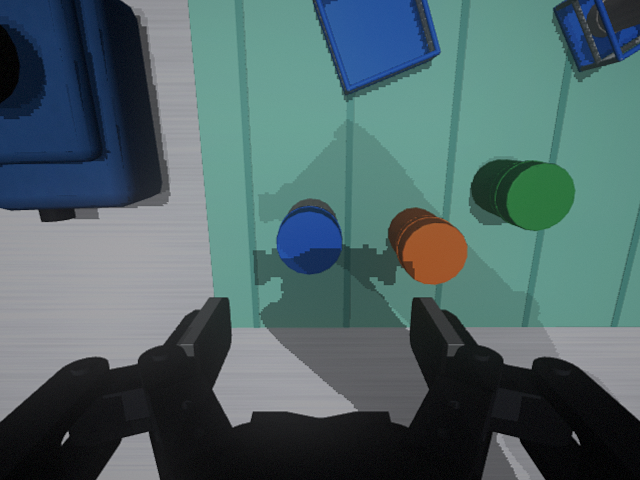

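The blue jar is at (309,240), clear of the orange jar at (435,250), and the blue tube is in its stand at upper right (610,30). I'll correct the position and grasp.

{"fn": "step_arm", "kwargs": {"series": [{"x": -0.5,"y": -0.8,"z": 2,"ax": 0,"ay": 0,"az": 0,"jaw": -0.65},{"x": 0,"y": 0,"z": 4,"ax": 0,"ay": 0,"az": 0,"jaw": -0.65},{"x": 0,"y": 0,"z": 4,"ax": 0,"ay": 0,"az": 0,"jaw": -0.65},{"x": 0,"y": 0,"z": 3,"ax": 0,"ay": 0,"az": 0,"jaw": -0.65},{"x": 0,"y": 0,"z": 2.4,"ax": 0,"ay": 0,"az": 0,"jaw": -0.65},{"x": 0,"y": 0,"z": 0,"ax": 0,"ay": 0,"az": 0,"jaw": -0.65},{"x": 0,"y": 0,"z": 0,"ax": 0,"ay": 0,"az": 0,"jaw": 1},{"x": 0,"y": 0,"z": 0,"ax": 0,"ay": 0,"az": 0,"jaw": 1},{"x": 0,"y": 0,"z": 0,"ax": 0,"ay": 0,"az": 0,"jaw": 1},{"x": 0,"y": 0,"z": 0,"ax": 0,"ay": 0,"az": 0,"jaw": 1}]}}

```text
time_s: 19.48
ee_pos: [0.4438, 0.3051, 0.0491]
eef_rot: [-3.141, 0.0, -0.003]
contact_force: [0.1, -2.8, 7.0]
finger_gap: 0.0484
```

{"fn": "step_arm", "kwargs": {"series": [{"x": 0,"y": 0,"z": -1,"ax": 0,"ay": 0,"az": 0,"jaw": 1},{"x": 0,"y": 0,"z": -2,"ax": 0,"ay": 0,"az": 0,"jaw": 1},{"x": 0,"y": 0,"z": -2,"ax": 0,"ay": 0,"az": 0,"jaw": 1},{"x": 1,"y": 0,"z": -2,"ax": 0,"ay": 0,"az": 0,"jaw": 1},{"x": 3,"y": 1,"z": 0,"ax": 0,"ay": 0,"az": 0,"jaw": 1},{"x": 4,"y": 1.5,"z": 0,"ax": 0,"ay": 0,"az": 0,"jaw": 1},{"x": 4,"y": 1.5,"z": 0,"ax": 0,"ay": 0,"az": 0,"jaw": 1},{"x": 3,"y": 1.1,"z": 0,"ax": 0,"ay": 0,"az": 0,"jaw": 1},{"x": 0.9,"y": 0,"z": 0,"ax": 0,"ay": 0,"az": 0,"jaw": 1},{"x": 0,"y": 0,"z": 0,"ax": 0,"ay": 0,"az": 0,"jaw": 1},{"x": 0,"y": 0,"z": 0,"ax": 0,"ay": 0,"az": 0,"jaw": 1}]}}

```text
time_s: 20.85
ee_pos: [0.6005, 0.2554, 0.1181]
eef_rot: [-3.141, -0.004, 0.001]
contact_force: [0.1, -0.4, -1.2]
finger_gap: 0.0483
```

```bash
python3 wrist.py pics/w8.png
```

```text
tcp [0.6005 0.2553 0.1181] rot [-3.141e+00 -4.000e-03  1.000e-03] gap 0.0485245048240949 t 20.9 q [-0.36  0.6  -0.19  1.62  0.13  0.93 -2.17]
blue [322. 300.] 24827 z 0.140 circ 0.6001 0.2558 r 0.0255 rect [0.6    0.2557] [0.049 0.05 ] 64.4
blue [577. 200.] 1111 z 0.006 circ 0.6301 0.0838 r 0.0266 rect [0.6296 0.0835] [0.011 0.052] 32.9
blue [599. 245.] 2167 z 0.046 circ 0.6062 0.0792 r 0.0340 rect [0.6061 0.0785] [0.056 0.042] 33.0
blue [554. 251.] 737 z 0.006 circ 0.5944 0.0919 r 0.0262 rect [0.595  0.0909] [0.052 0.009] 32.9
blue [ 10. 392.] 1978 z 0.070 circ 0.5288 0.4427 r 0.0352 rect [0.5279 0.4371] [0.012 0.07 ] 81.0
```

{"fn": "step_arm", "kwargs": {"series": [{"x": 0.1,"y": 0.3,"z": 1.5,"ax": 0,"ay": 0,"az": 0,"jaw": 1},{"x": 0,"y": 0,"z": 2,"ax": 0,"ay": 0,"az": 0,"jaw": 1},{"x": 0,"y": 0,"z": 1.6,"ax": 0,"ay": 0,"az": 0,"jaw": 1},{"x": 0,"y": 0,"z": 0.8,"ax": 0,"ay": 0,"az": 0,"jaw": 1},{"x": 0,"y": 0,"z": 0.5,"ax": 0,"ay": 0,"az": 0,"jaw": 1},{"x": 0,"y": 0,"z": 0,"ax": 0,"ay": 0,"az": 0,"jaw": 1},{"x": 0,"y": 0,"z": 0,"ax": 0,"ay": 0,"az": 0,"jaw": 1}]}}

```text
time_s: 21.78
ee_pos: [0.6032, 0.2514, 0.0543]
eef_rot: [-3.141, -0.001, -0.001]
contact_force: [-0.2, 0.4, -0.3]
finger_gap: 0.0486
```

Releasing, then rising and retreating toward the base so the cameras can see the stands.

{"fn": "step_arm", "kwargs": {"series": [{"x": 0,"y": 0,"z": 0.1,"ax": 0,"ay": 0,"az": 0,"jaw": 1},{"x": 0,"y": 0,"z": 0,"ax": 0,"ay": 0,"az": 0,"jaw": -0.3},{"x": 0,"y": 0,"z": 0,"ax": 0,"ay": 0,"az": 0,"jaw": -0.6},{"x": 0,"y": 0,"z": 0,"ax": 0,"ay": 0,"az": 0,"jaw": -0.7},{"x": 0,"y": 0,"z": 0,"ax": 0,"ay": 0,"az": 0,"jaw": -0.7},{"x": 0,"y": 0,"z": -2,"ax": 0,"ay": 0,"az": 0,"jaw": -0.7},{"x": 0,"y": 0,"z": -4,"ax": 0,"ay": 0,"az": 0,"jaw": -0.7},{"x": 0,"y": 0,"z": -5,"ax": 0,"ay": 0,"az": 0,"jaw": -0.7},{"x": -2,"y": 0,"z": -5,"ax": 0,"ay": 0,"az": 0,"jaw": -0.7},{"x": -4,"y": 0,"z": 0,"ax": 0,"ay": 0,"az": 0,"jaw": -0.7},{"x": -4,"y": 0,"z": 0,"ax": 0,"ay": 0,"az": 0,"jaw": -0.7},{"x": -4,"y": 0,"z": 0,"ax": 0,"ay": 0,"az": 0,"jaw": -0.7},{"x": -2,"y": 0,"z": 0,"ax": 0,"ay": 0,"az": 0,"jaw": -0.7},{"x": 0,"y": 0,"z": 0,"ax": 0,"ay": 0,"az": 0,"jaw": -0.7},{"x": 0,"y": 0,"z": 0,"ax": 0,"ay": 0,"az": 0,"jaw": -0.7}]}}

```text
time_s: 23.65
ee_pos: [0.444, 0.2513, 0.2138]
eef_rot: [-3.141, 0.0, -0.003]
contact_force: [1.1, -0.0, 0.1]
finger_gap: 0.0726
```

```bash
python3 chk.py pics/c9.png
```

```text
yellow jar 232 [ 0.6258 -0.0719  0.0739]
yellow tube 85 [ 0.6239 -0.2799  0.1046]
blue jar 235 [0.6016 0.2492 0.0736]
blue tube 86 [0.6089 0.0698 0.1034]
```

View pics/c9.png

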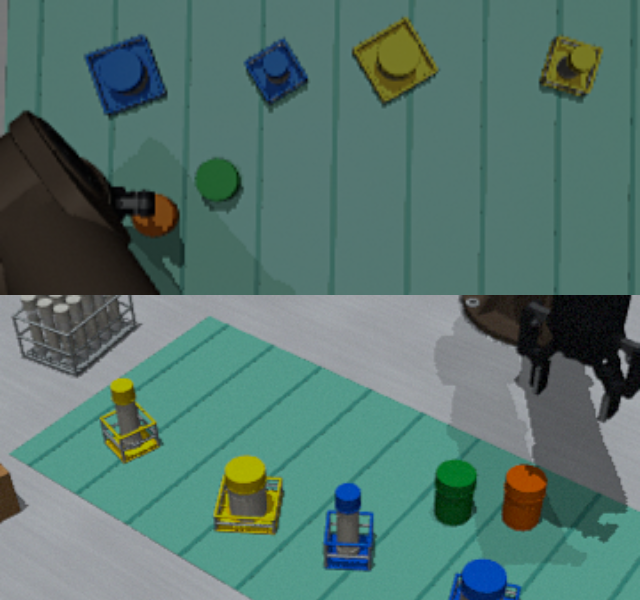

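All four samples stand upright in their stands, with caps within about 4 mm of the stand centres and at the right heights. The arm is clear, so I'm handing in.

```bash
python3 -c "
from workcell import job; print(job.sign_off())"
```

```text
the job is handed in; nothing more can be done
None
```

I put both yellow-capped samples in their stands first, then the blue tube and blue jar, and handed the job in at about 24 s of the 104 s allowed.

- **Yellow samples before blue:** before I touched a blue one, the cameras showed the yellow tube and jar released and about 1 mm off their stand centres.
- **Final check:** the top camera put all four caps within about 4 mm of their stand centres and at the heights expected for standing on the stand floor. All four looked upright, and the gripper was empty and clear of everything.
- **Rack and mixer:** the arm did not go near either one, but I did not re-measure their positions. The green and orange jars were not handled.
- **Checks that failed or disagreed:** none of the position checks failed. The cameras differed by 2–3 mm, within what their calibration allows. One move command was refused for its format before anything moved.

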